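# Ready the trolley run and zero the timer

## Task

Make the trolley experiment ready for its next run: with a fingertip, gently push the trolley along its track until its nose rests against the end stop, and leave it there. Then, since the trolley has tripped the light gate on its way back, reach a fingertip into the sunken well in the timer's deck, press the reset key at the bottom fully down and let it come back up. Do not grip or lift the trolley, do not press the timer's two raised keys, and leave the other things on the bench where they are.

Things in the scene. Friction and masses are not known exactly. Their poses are not given: they have to be found in the camera images.
- track: fixed aluminium track, 1200 x 79 mm, about parallel to the robot's y; runs from y = -700 to +500 mm in its own frame. Origin on its centre line at bench level; y points along it to the end stop, z up. Running surface 30 mm above the bench, rims 5 mm higher along both edges (73 mm apart inside). Grey U-shaped light gates stand astride it at y = +130 and -380 mm (points gate_a, gate_b)
- gate_a (a point): light gate at y = +130 mm of the track: point on the centre line level with its prong tops, 98 mm above the bench. Two upright prongs, each 12 mm across the track and 20 mm along it, one on either side (82 mm clear between them), nothing across the top. The trolley passes between them.
- gate_b (a point): the other light gate, alike, at y = -380 mm of the track, behind the trolley
- end_stop: fixed dark steel block, 70 mm across the track, 22 mm along it, 46 mm high, clamped on the running surface, anywhere from 200 to 260 mm along the track's y, with a damped black rubber buffer pad (44 x 30 mm) on its side towards the trolley (-y), standing 12 mm off the block. Axes as the track's. Origin on the running surface, in the plane of the pad's face.
- stop_face (a point): centre of the buffer pad's face when nothing presses it, 29 mm above the running surface; the trolley's nose belongs against it. The pad gives up to 6 mm when pushed (about 1.5 N per mm, heavily damped) and then slowly comes back, carrying the trolley with it.
- trolley: loose blue trolley with flat black end caps, 160 mm long (y, to its nose and the stop), 54 mm wide, about 0.5 kg, on four wheels; rolls with about 0.5 N of drag, so it halts by itself. Origin at mid-length on the running surface; its body spans 12 to 46 mm above that, a thin black flag near the nose stands to 85 mm. Starts 120 to 350 mm short of the stop; light enough to push with a fingertip
- trolley_nose (a point): centre of the flat end cap that faces the stop (34 mm high, 54 mm wide), 80 mm from mid-length, 29 mm above the running surface
- trolley_tail (a point): centre of the flat end cap that faces away from the stop (34 mm high, 54 mm wide), 80 mm from mid-length, 29 mm above the running surface (59 mm above the bench): the place to push
- timer: fixed grey bench timer beyond the track, left or right (the supply has the other place); 150 mm deep (x, away from the operator), 220 mm wide (y). Origin at bench level under its centre. Flat deck 62 mm high; a display hood along the far edge, from x = +20 mm on, rises to 85 mm. On the deck: the well at x -28, y +45 mm, two raised black keys, 20 mm across, 4 mm proud, at x -28, y -30 and -72 mm
- well_mouth (a point): centre of the mouth of the round well, level with the deck, 62 mm above the bench. The well is 46 mm across with straight walls (mouth slightly chamfered) and 28 mm deep. At its bottom sits the reset key, a round black key 26 mm across whose top is 20 mm below the mouth.
- reset_key (a joint): travel of the sunken reset key, 0 up, 0.005 m fully down; it moves straight down, needs about 1.8 N to start and 4.8 N fully down, and springs back
- start_key (a joint): travel of the raised key nearer the well, 0 up, 0.003 m down; not to be pressed
- mode_key (a joint): travel of the raised key farther from the well, 0 up, 0.003 m down; not to be pressed
- supply: grey low-voltage bench supply, 150 x 200 x 100 mm, with a carrying handle on top up to 121 mm; fixed. Origin at bench level under its centre. Not needed.
- masses: stack of brass slotted masses on a hanger, 40 mm across, 98 mm high, loose; origin under its centre. Leave it standing.
- stopwatch: grey hand stopwatch lying flat, 64 mm across, 18 mm high, loose; origin under its centre. Leave it.
Mind the look-alikes: they are no part of the job. Several things have the shape of the trolley; the one meant has the colours described above.

How it is judged:
By the outcome, as a careful person would: the job done as asked, in the order asked, and still so for the second after the job is handed in, with the robot touching nothing.
It also fails if it takes over 51 s, if anything falls off the work surface, if the arm or the gripper's body presses on something with over 40 N, if the wrist force passes 120 N, or if a joint passes its speed limit or range.

## Robot

A 6-joint arm with a two-finger parallel gripper is mounted at the origin on the work surface. World frame = base frame: x ahead of the robot, y to its left, z up, the work surface at z = 0. Lengths are in mm, angles in degrees, forces in N, time in s.
With the tool pointing down it reaches from about 300 to 1000 mm from the base axis. Payload 5.1 kg.
Tool frame: the origin (TCP) lies midway between the tips of the shut fingers; the grasp point (between the pads) lies 19 mm behind it; z points along the fingers, y is the direction in which the jaws open and shut (so a half turn about z gives the same grasp; the last joint's range is limited). The gripper opens to 95 mm and grips with 3 to 60 N. Pads are 20 mm wide; open, the fingers measure 119 mm over their backs; the gripper's body (75 mm by 180 mm) begins 59 mm behind the grasp point.
Start: joints at [-74.519, 7.093, 94.555, -0, 78.352, -4.733], TCP at [224.56, -609.965, 214.656] pointing down, gripper open.
Joint ranges: [-149.61, 149.61], [-58.7, 133.49], [1.44, 155.28], [-77.14, 257.14], [18.33, 153.61], [-166.67, 166.67]. Speed limits (degrees/s): [147.25, 147.25, 180, 180, 180, 180].

## Interface

Orientations are given as [roll, pitch, yaw] about the fixed x, y, z axes, in that order (R = Rz(yaw) Ry(pitch) Rx(roll)).
In Python, from bench import manip, optics gives the robot as it stands. The module is installed in compiled form; this text tells all that it offers.
- The arm moves only by the tool servo_tool, never from a script. Its argument "deltas" is a list of rows, each an object with "slide": the shift along the world's x, y, z in units of 25 mm (1.0 is 25 mm), a list of three; "delta_rot": the turn, a rotation vector about the world's x, y, z in units of 6 degrees (1.0 is 6 degrees), a list of three; "fingers": the opening, from 0 (shut) to 1 (fully open). In form: [{"slide": [dx, dy, dz], "delta_rot": [wx, wy, wz], "fingers": fingers}, ...]. A call has exactly 8 rows; each row shifts and turns the pose as measured when the row begins; what a row does not reach is not made up. A row lasts 1/12 s, in which the tool goes at most 41.7 mm and 7.16 degrees, less where a joint would pass 70% of its speed; a pose out of reach is approached as far as the arm can. A call is refused whole if a number of a shift passes 1 or a number of a turn 1, either way. A call with a gripper value outside its range is refused whole. The fingers move at their own pace and stop on an object; "force" is the grip in N (left out, the last holds). Time passes only in rows, so rows that do not move let the fingers close, or fill a call up. It gives the time, the measured TCP pose, the force and the opening at its end, in the units of the state.
- manip.observe(): the state, without advancing time (a new reading comes with each control period).
- optics.read_camera(name): name is "scene" or "side" or "wrist"; returns a dict with "img" (480x640x3 uint8, blue, green, red), "fx", "fy", "cx", "cy" (pixels), "position" and "rotation" of the camera in the world. Camera axes: x right, y down, z forward; pixel columns grow to the right and rows downward; lengths in mm; the calibration is good to about 2 mm. A picture is of the moment at which its call begins. There is no depth.
- manip.sign_off(): hands the job in, once; it reports no verdict.
The state is a dict: "time_s": time; "q": joint angles; "dq": joint speeds; "tau": joint torques, N m; "ee_pos": TCP position; "ee_rot": TCP orientation; "ft_force": force on the tool from outside, world axes, zero at the start; "moment": the same for the moment, N m; "opening": finger opening in mm.
Only numpy, scipy, OpenCV 4.12 (cv2) and the standard library are available. Lean on these libraries where they do the work, as an engineer would, in place of code of your own. Each camera call takes 0.05 s, during which the arm holds its last target.

## Working session

There is one attempt and no reset: what is moved stays moved. The work goes in short steps, Python scripts to look and compute and a tool call to move; the robot and the scene stay as the last step left them, time stands still between calls to the robot, and variables do not carry over. Pictures are saved under pics/ and viewed, and the job is handed in when it is done.

Besides the shell and the picture viewer there is one more tool, called as name([rows], argument=value, ...), one row to a line, values as JSON. servo_tool: Moves the arm, as the interface text tells. Its arguments: {"type":"object","properties":{"deltas":{"type":"array"},"force":{"type":"number"}},"required":["deltas"]}

```bash
mkdir -p pics; python3 - <<'E'
from bench import manip, optics
import cv2
s=manip.observe(); print(s)
for n in ["scene","side","wrist"]:
    c=optics.read_camera(n); cv2.imwrite(f"pics/{n}0.png",c["img"]); print(n,c["fx"],c["fy"],c["cx"],c["cy"],c["position"],c["rotation"])
E
```

```text
{'time_s': 0.0, 'q': array([-7.45186798e+01,  7.13440899e+00,  9.46338920e+01, -1.86170217e-04,
        7.83509339e+01, -4.72913471e+00]), 'dq': array([-0.003569  , -0.1100486 ,  0.03472433, -0.07173997, -0.06554575,
        0.1087882 ]), 'tau': array([ 2.39607114e-03, -4.17599952e+01, -3.59929204e+01,  7.76474155e-02,
        4.90697008e-02, -1.50468559e-04]), 'ee_pos': array([ 224.39278041, -609.35721826,  213.37869205]), 'ee_rot': array([-1.79881156e+02, -9.64871024e-03,  2.02104827e+01]), 'ft_force': array([-0.54458984,  0.11406231, -0.4017845 ]), 'moment': array([0.01882147, 0.03961267, 0.04829104]), 'opening': 95.24674479269535}
scene 505.22860249030305 505.22860249030305 319.50816506453356 251.3029643777319 [1082.99955604 -423.60458657 1220.65509733] [-148.72262807   -0.93903288   61.68193402]
side 610.5960976151329 610.5960976151329 319.94620405413997 245.65537564258975 [ 280.01072316  809.58396615 1032.15802221] [-135.96942677   -0.3584689  -167.1586326 ]
wrist 418.76541462601057 418.76541462601057 326.14432495945834 241.92891563219916 [ 285.4762541  -585.58073078  384.22004191] [ 1.66241545e+02  1.21913203e-01 -6.98087839e+01]
```

View pics/scene0.png

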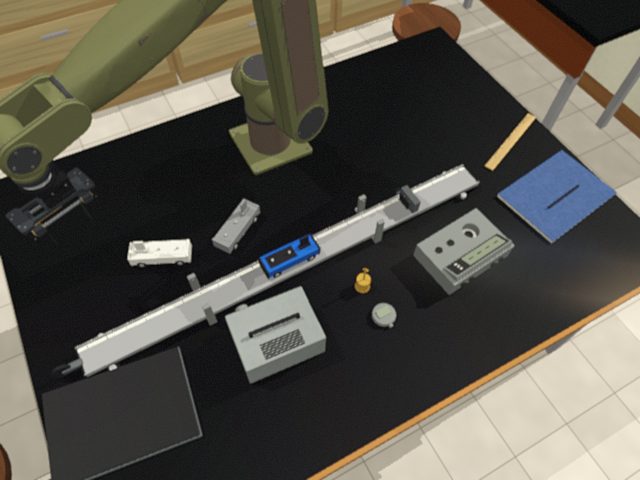

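View pics/side0.png

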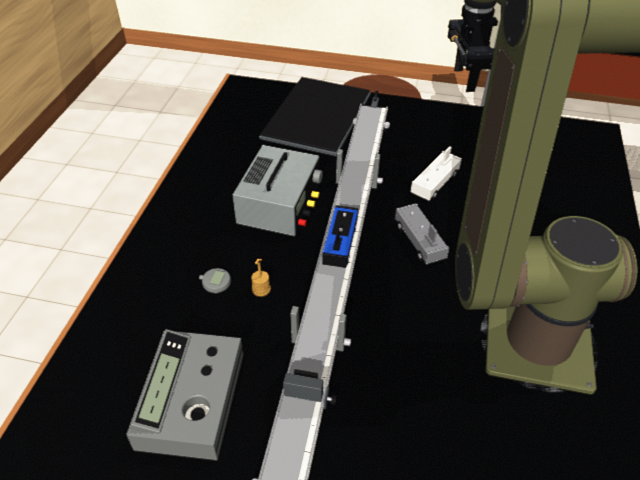

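View pics/wrist0.png

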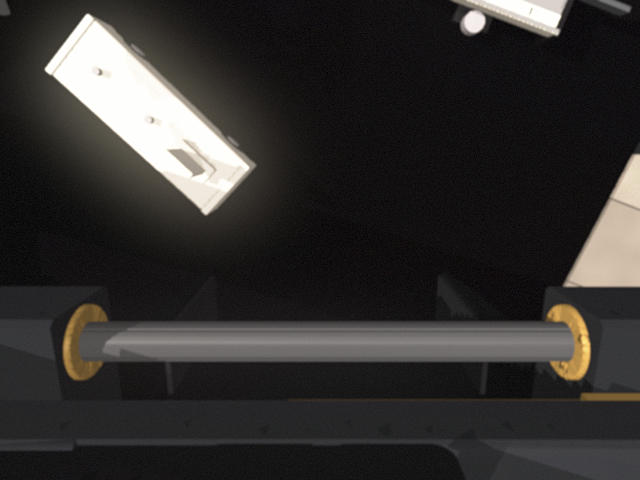

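The scene picture shows three trolley shapes: blue on the track at (290,256), white loose at (160,252) and grey loose at (236,226). By the description I want the blue one. The stop is at (409,198), and the timer is at (465,248) with its well near (474,229). I'll check the choice in crops.

```bash
cat > h.py <<'E'
import numpy as np, cv2
from scipy.spatial.transform import Rotation as R
def rot(c):
    r=np.array(c["rotation"]); return r if r.shape==(3,3) else R.from_euler('xyz',r,degrees=True).as_matrix()
def ray(c,u,v,z):
    d=rot(c)@np.array([(u-c["cx"])/c["fx"],(v-c["cy"])/c["fy"],1]); p=np.array(c["position"])
    return (p+d*(z-p[2])/d[2])
def proj(c,P):
    q=rot(c).T@(np.array(P,float)-np.array(c["position"])); return (round(c["fx"]*q[0]/q[2]+c["cx"],1),round(c["fy"]*q[1]/q[2]+c["cy"],1))
def crop(img,x,y,w,h,k,name):
    cv2.imwrite("pics/"+name,cv2.resize(img[y:y+h,x:x+w],None,fx=k,fy=k,interpolation=cv2.INTER_CUBIC))
E
python3 - <<'E'
import pickle,cv2
from bench import optics
from h import *
C={n:optics.read_camera(n) for n in ["scene","side"]}
pickle.dump(C,open("c0.pkl","wb"))
crop(C["scene"]["img"],240,160,266,140,3,"cs.png")
crop(C["side"]["img"],260,190,110,220,2.7,"cd1.png")
crop(C["side"]["img"],120,320,130,150,4,"cd2.png")
for n in C:
    c=C[n]; hsv=cv2.cvtColor(c["img"],cv2.COLOR_BGR2HSV)
    m=cv2.inRange(hsv,(105,150,60),(125,255,255))
    cs,_=cv2.findContours(m,0,2)
    for k in cs:
        if cv2.contourArea(k)>150: 
            b=cv2.boxPoints(cv2.minAreaRect(k)); print(n,cv2.contourArea(k),b.round().tolist(),[ray(c,*p,76)[:2].round().tolist() for p in b])
E
```

```text
scene 1070.5 [[259.0, 256.0], [310.0, 231.0], [320.0, 252.0], [269.0, 277.0]] [[418.0, -225.0], [411.0, -69.0], [483.0, -76.0], [487.0, -228.0]]
side 1073.5 [[323.0, 252.0], [335.0, 205.0], [359.0, 210.0], [347.0, 258.0]] [[468.0, -76.0], [475.0, -231.0], [418.0, -224.0], [416.0, -70.0]]
```

View pics/cs.png

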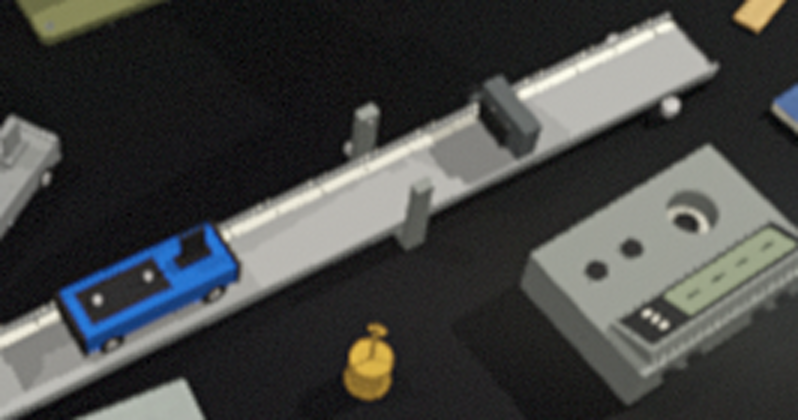

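View pics/cd1.png

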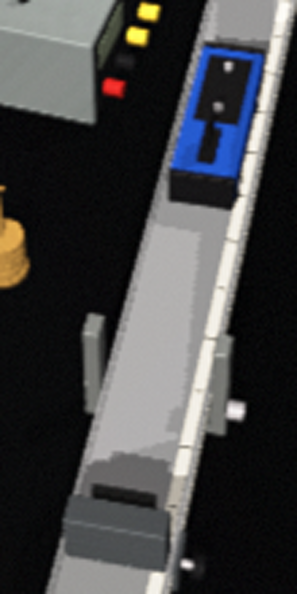

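View pics/cd2.png

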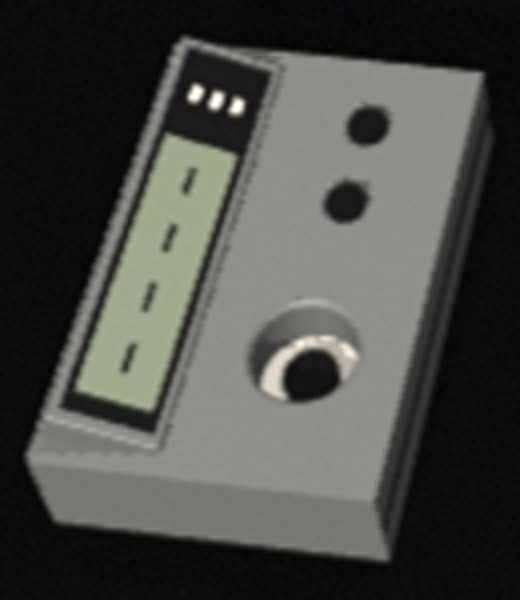

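The crops confirm the blue trolley with black caps (scene (290,256), side (341,232)). The well is near scene (471,231) and side (196,408). I'll zoom in on the stop and convert the points.

```bash
python3 - <<'E'
import pickle
from h import *
C=pickle.load(open("c0.pkl","rb"))
crop(C["scene"]["img"],385,175,50,45,12,"z1.png")
crop(C["side"]["img"],275,355,60,55,10,"z2.png")
s,d=C["scene"],C["side"]
def P(c,x,y,k,ox,oy,z): return ray(c,x/k+ox,y/k+oy,z).round(1)[:2]
print("well",P(s,692,213,3,240,160,62),P(d,304.5,350.5,4,120,320,62))
print("key",P(d,311,376,4,120,320,42),P(s,688,219,3,240,160,42))
print("raised",P(d,367,124,4,120,320,66),P(d,346,201,4,120,320,66),P(s,597,269,3,240,160,66),P(s,631,247,3,240,160,66))
print("gate",P(s,367,105,3,240,160,98),P(s,421,184,3,240,160,98),P(d,95,317,2.7,260,190,98),P(d,225,338,2.7,260,190,98))
print("caps tail top scene", P(s,62,298,3,240,160,76),P(s,95,350,3,240,160,76),"nose",P(s,213,222,3,240,160,76),P(s,240,262,3,240,160,76))
print("side nose top", P(d,170,176,2.7,260,190,76),P(d,237,185,2.7,260,190,76),"tail",P(d,203,46,2.7,260,190,76),P(d,263,50,2.7,260,190,76))
print("timer corners",P(d,485,72,4,120,320,62),P(d,374,500,4,120,320,62))
E
```

```text
well [609.2 328.5] [606.4 329.2]
key [605.8 330.5] [604.7 334. ]
raised [618.8 213.2] [613.8 255.3] [619.7 213. ] [614.8 254. ]
gate [385.  109.4] [484.4 106.7] [484.8 101. ] [390.1  98.4]
caps tail top scene [ 429.6 -225.3] [ 489.6 -222.1] nose [420.7 -71.6] [469.4 -70.2]
side nose top [467.  -66.7] [413.3 -69.3] tail [ 472.9 -222.6] [ 421.7 -229.4]
timer corners [575.1 169.6] [553.  388.1]
```

View pics/z1.png

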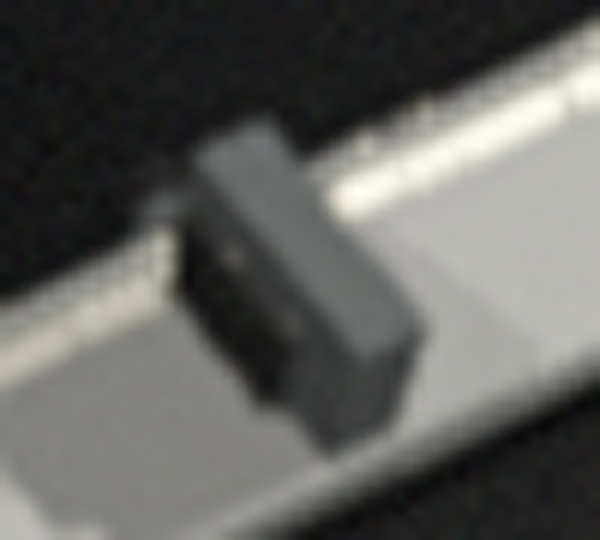

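View pics/z2.png

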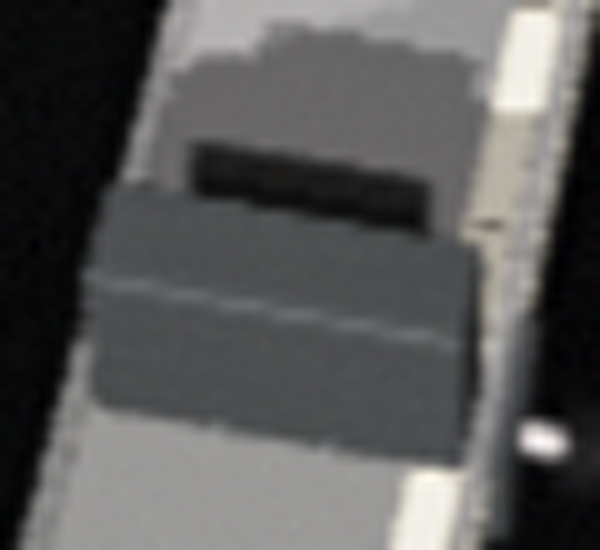

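```bash
python3 - <<'E'
import pickle
from h import *
C=pickle.load(open("c0.pkl","rb"))
s,d=C["scene"],C["side"]
def P(c,x,y,k,ox,oy,z): return ray(c,x/k+ox,y/k+oy,z).round(1)[:2]
print("front",*[P(s,*p,12,385,175,76) for p in [(188,160),(360,355)]],*[P(d,*p,10,275,355,76) for p in [(108,183),(475,250)]])
print("back",*[P(s,*p,12,385,175,76) for p in [(268,122),(425,325)]],*[P(d,*p,10,275,355,76) for p in [(88,278),(460,345)]])
print("pad",*[P(d,*p,10,275,355,74) for p in [(190,145),(430,180)]])
# track ends in scene: left rim outer near
g=cv2.cvtColor(s["img"],cv2.COLOR_BGR2GRAY)
print("far end track scene", P(s,668,15,3,240,160,35),P(s,717,68,3,240,160,35),"near end",ray(s,80,348,35)[:2],ray(s,88,376,35)[:2])
E
```

```text
front [401.8 230.1] [469.4 234.3] [468.4 234.6] [400.6 233.2]
back [401.  253.6] [469.2 252.8] [466.7 254.4] [398.9 252.7]
pad [456.3 222.3] [412.  219.6]
far end track scene [389.5 473.5] [468.8 475.4] near end [ 428.96624141 -713.11673583] [ 506.98733738 -714.4991451 ]
```

Measurements:

| Item | World position (mm) |
|---|---|
| Track axis | about (-0.033, 0.9995), i.e. -1.9°, x≈450 at y=-148 |
| Trolley tail | y≈-227 |
| Trolley nose | y≈-68 |
| Pad face | y≈221 |
| Well mouth | ≈(607.5, 329) |

I'll shut the fingers and move to a point behind the tail.

servo_tool([
  {"slide": [0.57,0.84,0],"delta_rot": [0,0,-0.46],"fingers": 0},
  {"slide": [0.57,0.84,0],"delta_rot": [0,0,-0.46],"fingers": 0},
  {"slide": [0.57,0.84,0],"delta_rot": [0,0,-0.46],"fingers": 0},
  {"slide": [0.57,0.84,0],"delta_rot": [0,0,-0.46],"fingers": 0},
  {"slide": [0.57,0.84,0],"delta_rot": [0,0,-0.46],"fingers": 0},
  {"slide": [0.57,0.84,0],"delta_rot": [0,0,-0.46],"fingers": 0},
  {"slide": [0.57,0.84,0],"delta_rot": [0,0,-0.46],"fingers": 0},
  {"slide": [0.57,0.84,0],"delta_rot": [0,0,-0.46],"fingers": 0},
], force=20)

```text
time_s: 0.92
ee_pos: [338.4, -437.5, 211.9]
ee_rot: [-179.9, 0.1, -3.4]
ft_force: [0.2, -0.2, 0.5]
opening: 47.1
```

servo_tool([
  {"slide": [0.66,0.94,0],"delta_rot": [0,0,0.2],"fingers": 0},
  {"slide": [0.66,0.94,0],"delta_rot": [0,0,0.05],"fingers": 0},
  {"slide": [0.66,0.94,0],"delta_rot": [0,0,0],"fingers": 0},
  {"slide": [0.66,0.94,0],"delta_rot": [0,0,0],"fingers": 0},
  {"slide": [0.66,0.94,0],"delta_rot": [0,0,0],"fingers": 0},
  {"slide": [0.66,0.94,0],"delta_rot": [0,0,0],"fingers": 0},
  {"slide": [0.66,0.94,0],"delta_rot": [0,0,0],"fingers": 0},
  {"slide": [0,0,0],"delta_rot": [0,0,0],"fingers": 0},
])

```text
time_s: 1.58
ee_pos: [459.2, -260.8, 211.8]
ee_rot: [-179.8, -0.0, -1.8]
ft_force: [-0.4, 0.5, 0.6]
opening: 0.9
```

```bash
python3 - <<'E'
from bench import manip, optics
from h import *
c=optics.read_camera("scene"); cv2.imwrite("pics/s1.png",c["img"]); print(manip.observe()["ee_pos"])
E
```

```text
[ 458.28428075 -262.27788334  211.80181454]
```

View pics/s1.png

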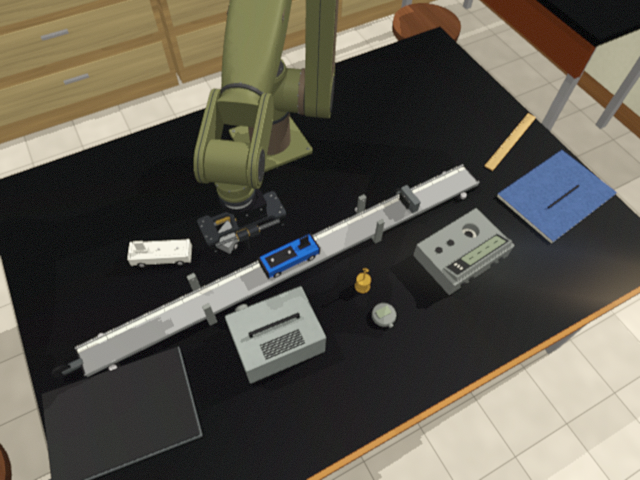

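The gripper is at about (240,222), above and behind the blue trolley, and nothing else has moved. I'll back off a little and lower.

servo_tool([
  {"slide": [-0.2,-0.7,-0.3],"delta_rot": [0,0,0],"fingers": 0},
  {"slide": [0,0,-0.95],"delta_rot": [0,0,0],"fingers": 0},
  {"slide": [0,0,-0.95],"delta_rot": [0,0,0],"fingers": 0},
  {"slide": [0,0,-0.95],"delta_rot": [0,0,0],"fingers": 0},
  {"slide": [0,0,-0.95],"delta_rot": [0,0,0],"fingers": 0},
  {"slide": [0,0,-0.95],"delta_rot": [0,0,0],"fingers": 0},
  {"slide": [0,0,-0.8],"delta_rot": [0,0,0],"fingers": 0},
  {"slide": [0,0,0],"delta_rot": [0,0,0],"fingers": 0},
])

```text
time_s: 2.3
ee_pos: [450.2, -287.2, 63.5]
ee_rot: [179.6, -0.2, -2.0]
ft_force: [-0.5, -0.9, -0.8]
opening: 0.5
```

servo_tool([
  {"slide": [0.12,0.2,-0.28],"delta_rot": [0,0,0],"fingers": 0},
  {"slide": [0,0.3,0],"delta_rot": [0,0,0],"fingers": 0},
  {"slide": [-0.01,0.3,0],"delta_rot": [0,0,0],"fingers": 0},
  {"slide": [-0.01,0.3,0],"delta_rot": [0,0,0],"fingers": 0},
  {"slide": [-0.01,0.2,0],"delta_rot": [0,0,0],"fingers": 0},
  {"slide": [0,0.2,0],"delta_rot": [0,0,0],"fingers": 0},
  {"slide": [0,0.2,0],"delta_rot": [0,0,0],"fingers": 0},
  {"slide": [0,0,0],"delta_rot": [0,0,0],"fingers": 0},
])

```text
time_s: 2.97
ee_pos: [454.7, -243.8, 62.2]
ee_rot: [179.3, -0.6, -2.1]
ft_force: [0.6, 0.5, 0.5]
opening: 0.0
```

```bash
python3 - <<'E'
from bench import manip, optics
from h import *
c=optics.read_camera("scene"); crop(c["img"],200,180,160,120,5,"s2.png"); s=manip.observe(); print(s["ee_pos"],s["ft_force"])
E
```

```text
[ 454.83716267 -244.18788404   62.37333879] [ 0.28734091 -0.20151722  0.25635734]
```

View pics/s2.png

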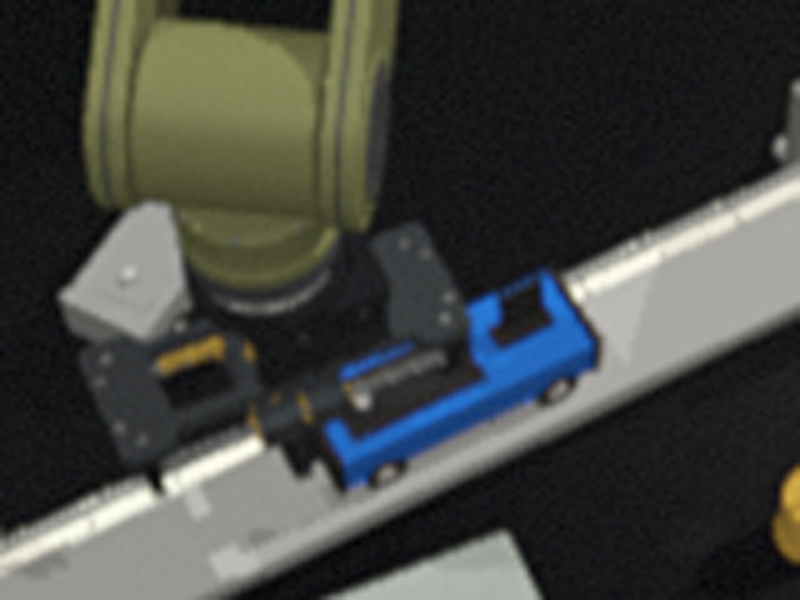

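The finger is just behind the black tail cap at crop (320,465), and the gripper body clears the trolley. I'll start a gentle push.

servo_tool([
  {"slide": [-0.03,0.1,-0.2],"delta_rot": [0.05,0.08,0],"fingers": 0},
  {"slide": [-0.03,0.1,-0.1],"delta_rot": [0.05,0,0],"fingers": 0},
  {"slide": [-0.02,0.15,-0.05],"delta_rot": [0,0,0],"fingers": 0},
  {"slide": [-0.02,0.2,0],"delta_rot": [0,0,0],"fingers": 0},
  {"slide": [-0.01,0.25,0],"delta_rot": [0,0,0],"fingers": 0},
  {"slide": [-0.01,0.25,0],"delta_rot": [0,0,0],"fingers": 0},
  {"slide": [-0.01,0.25,0],"delta_rot": [0,0,0],"fingers": 0},
  {"slide": [-0.01,0.25,0],"delta_rot": [0,0,0],"fingers": 0},
])

```text
time_s: 3.68
ee_pos: [452.5, -204.6, 54.0]
ee_rot: [179.8, -0.3, -2.2]
ft_force: [0.7, -1.2, 0.0]
opening: 0.3
```

servo_tool([
  {"slide": [-0.02,0.3,0],"delta_rot": [0,0,0],"fingers": 0},
  {"slide": [-0.02,0.3,0],"delta_rot": [0,0,0],"fingers": 0},
  {"slide": [-0.01,0.3,0],"delta_rot": [0,0,0],"fingers": 0},
  {"slide": [-0.01,0.3,0],"delta_rot": [0,0,0],"fingers": 0},
  {"slide": [-0.01,0.3,0],"delta_rot": [0,0,0],"fingers": 0},
  {"slide": [-0.01,0.3,0],"delta_rot": [0,0,0],"fingers": 0},
  {"slide": [-0.01,0.3,0],"delta_rot": [0,0,0],"fingers": 0},
  {"slide": [-0.01,0.3,0],"delta_rot": [0,0,0],"fingers": 0},
])

```text
time_s: 4.35
ee_pos: [449.4, -137.5, 54.0]
ee_rot: [179.8, -0.3, -2.2]
ft_force: [0.8, -1.1, 0.4]
opening: 0.5
```

servo_tool([
  {"slide": [-0.01,0.3,0],"delta_rot": [0,0,0],"fingers": 0},
  {"slide": [-0.01,0.3,0],"delta_rot": [0,0,0],"fingers": 0},
  {"slide": [-0.01,0.3,0],"delta_rot": [0,0,0],"fingers": 0},
  {"slide": [-0.01,0.3,0],"delta_rot": [0,0,0],"fingers": 0},
  {"slide": [-0.01,0.3,0],"delta_rot": [0,0,0],"fingers": 0},
  {"slide": [-0.01,0.3,0],"delta_rot": [0,0,0],"fingers": 0},
  {"slide": [-0.01,0.3,0],"delta_rot": [0,0,0],"fingers": 0},
  {"slide": [-0.01,0.3,0],"delta_rot": [0,0,0],"fingers": 0},
])

```text
time_s: 5.02
ee_pos: [447.0, -70.9, 54.0]
ee_rot: [179.7, -0.3, -2.2]
ft_force: [0.4, -0.6, -0.6]
opening: 0.4
```

servo_tool([
  {"slide": [-0.01,0.3,0],"delta_rot": [0,0,0],"fingers": 0},
  {"slide": [-0.01,0.3,0],"delta_rot": [0,0,0],"fingers": 0},
  {"slide": [-0.01,0.3,0],"delta_rot": [0,0,0],"fingers": 0},
  {"slide": [-0.01,0.3,0],"delta_rot": [0,0,0],"fingers": 0},
  {"slide": [-0.01,0.25,0],"delta_rot": [0,0,0],"fingers": 0},
  {"slide": [-0.01,0.2,0],"delta_rot": [0,0,0],"fingers": 0},
  {"slide": [-0.01,0.15,0],"delta_rot": [0,0,0],"fingers": 0},
  {"slide": [0,0.1,0],"delta_rot": [0,0,0],"fingers": 0},
])

```text
time_s: 5.68
ee_pos: [444.6, -17.3, 54.0]
ee_rot: [179.7, -0.3, -2.1]
ft_force: [0.8, -1.9, 0.0]
opening: 0.1
```

```bash
python3 - <<'E'
from bench import manip, optics
from h import *
c=optics.read_camera("side"); crop(c["img"],240,200,160,220,2.7,"d3.png"); s=manip.observe(); print(s["ee_pos"],s["ft_force"])
c=optics.read_camera("scene"); crop(c["img"],300,160,150,110,5,"s3.png")
E
```

```text
[444.53891749 -16.97715031  53.91073676] [ 0.35491398 -0.86755503  0.32725196]
```

View pics/d3.png

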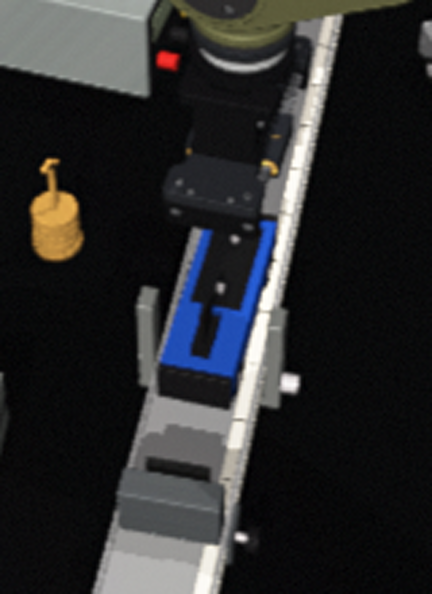

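View pics/s3.png

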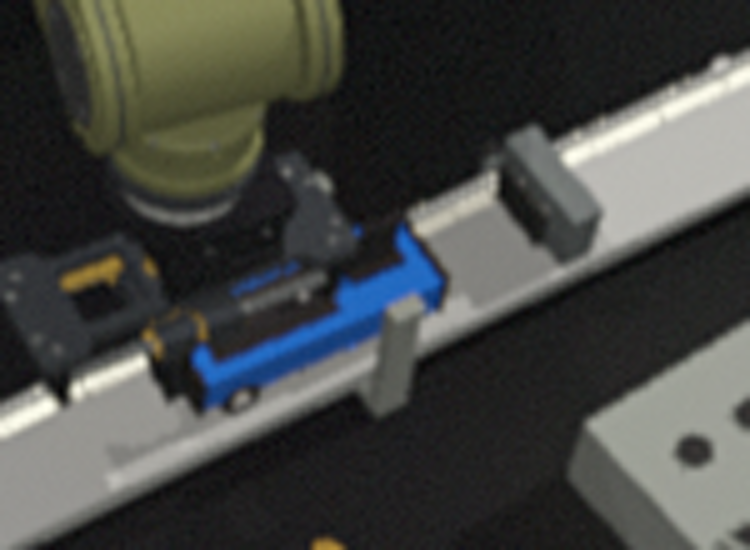

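The trolley is passing between the prongs at side crop (148,335) and (275,355), and its nose edge is at (198,378). I'll measure the remaining gap.

```bash
python3 - <<'E'
import pickle
from h import *
C=pickle.load(open("c0.pkl","rb"));d=C["side"];s=C["scene"]
print(ray(d,160/2.7+240,366/2.7+200,76),ray(d,237/2.7+240,378/2.7+200,76),ray(s,443/5+300,285/5+160,76),ray(s,400/5+300,223/5+160,76))
E
```

```text
[465.03904009 148.40544467  76.        ] [409.89431716 146.10404841  76.        ] [470.92747569 145.18015395  76.        ] [423.55044699 146.56864806  76.        ]
```

The gap is about 74 mm, so I'll go another 50 and then creep.

servo_tool([
  {"slide": [-0.01,0.15,0],"delta_rot": [0,0,0],"fingers": 0},
  {"slide": [-0.01,0.25,0],"delta_rot": [0,0,0],"fingers": 0},
  {"slide": [-0.01,0.3,0],"delta_rot": [0,0,0],"fingers": 0},
  {"slide": [-0.01,0.3,0],"delta_rot": [0,0,0],"fingers": 0},
  {"slide": [-0.01,0.25,0],"delta_rot": [0,0,0],"fingers": 0},
  {"slide": [-0.01,0.2,0],"delta_rot": [0,0,0],"fingers": 0},
  {"slide": [0,0.15,0],"delta_rot": [0,0,0],"fingers": 0},
  {"slide": [0,0.1,0],"delta_rot": [0,0,0],"fingers": 0},
])

```text
time_s: 6.45
ee_pos: [442.8, 28.6, 53.8]
ee_rot: [179.7, -0.2, -2.2]
ft_force: [1.0, -1.4, 1.0]
opening: 0.5
```

servo_tool([
  {"slide": [0,0.1,0],"delta_rot": [0,0,0],"fingers": 0},
  {"slide": [0,0.1,0],"delta_rot": [0,0,0],"fingers": 0},
  {"slide": [0,0.1,0],"delta_rot": [0,0,0],"fingers": 0},
  {"slide": [0,0.1,0],"delta_rot": [0,0,0],"fingers": 0},
  {"slide": [0,0.08,0],"delta_rot": [0,0,0],"fingers": 0},
  {"slide": [0,0.08,0],"delta_rot": [0,0,0],"fingers": 0},
  {"slide": [0,0.06,0],"delta_rot": [0,0,0],"fingers": 0},
  {"slide": [0,0,0],"delta_rot": [0,0,0],"fingers": 0},
])

```text
time_s: 7.12
ee_pos: [442.8, 46.2, 53.8]
ee_rot: [179.7, -0.2, -2.1]
ft_force: [-0.5, -0.2, 0.1]
opening: 0.4
```

```bash
python3 - <<'E'
from bench import manip, optics
from h import *
c=optics.read_camera("side"); crop(c["img"],270,300,80,100,6,"d4.png"); s=manip.observe(); print(s["ee_pos"],s["ft_force"])
E
```

```text
[442.70327812  46.17997526  53.75812108] [ 0.78342083 -0.29548115 -0.6223008 ]
```

View pics/d4.png

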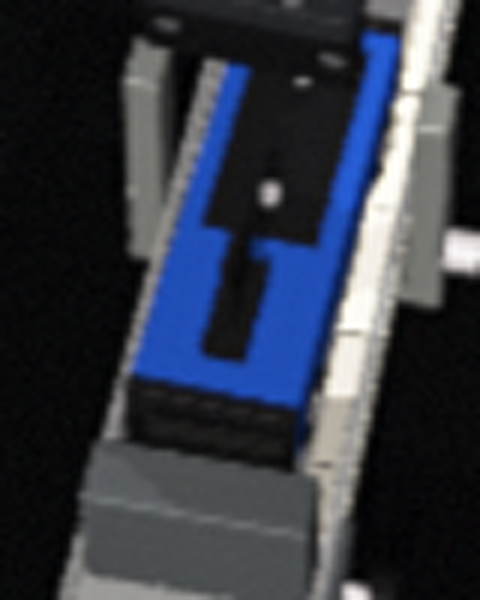

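The nose is at side crop (215,395), with a gap of about 11 mm to the pad. I'll creep.

servo_tool([
  {"slide": [-0.01,0.05,0],"delta_rot": [0,0,0],"fingers": 0},
  {"slide": [0,0.05,0],"delta_rot": [0,0,0],"fingers": 0},
  {"slide": [0,0.05,0],"delta_rot": [0,0,0],"fingers": 0},
  {"slide": [-0.01,0.05,0],"delta_rot": [0,0,0],"fingers": 0},
  {"slide": [0,0.05,0],"delta_rot": [0,0,0],"fingers": 0},
  {"slide": [0,0.05,0],"delta_rot": [0,0,0],"fingers": 0},
  {"slide": [0,0.05,0],"delta_rot": [0,0,0],"fingers": 0},
  {"slide": [0,0.05,0],"delta_rot": [0,0,0],"fingers": 0},
])

```text
time_s: 7.83
ee_pos: [442.4, 53.7, 53.8]
ee_rot: [179.3, -0.3, -2.1]
ft_force: [0.6, -6.9, -0.1]
opening: 0.5
```

A force of 6.9 N means the pad is compressed. I'll hold and read again.

servo_tool([
  {"slide": [0,-0.02,0],"delta_rot": [0,0,0],"fingers": 0},
  {"slide": [0,-0.02,0],"delta_rot": [0,0,0],"fingers": 0},
  {"slide": [0,0,0],"delta_rot": [0,0,0],"fingers": 0},
  {"slide": [0,0,0],"delta_rot": [0,0,0],"fingers": 0},
  {"slide": [0,0,0],"delta_rot": [0,0,0],"fingers": 0},
  {"slide": [0,0,0],"delta_rot": [0,0,0],"fingers": 0},
  {"slide": [0,0,0],"delta_rot": [0,0,0],"fingers": 0},
  {"slide": [0,0,0],"delta_rot": [0,0,0],"fingers": 0},
])

```text
time_s: 8.5
ee_pos: [442.4, 52.6, 53.8]
ee_rot: [179.3, -0.3, -2.1]
ft_force: [0.9, -3.3, 0.4]
opening: 0.6
```

A steady 3.3 N means roughly 2 mm of compression. I'll retreat slowly so the pad relaxes with the trolley against it, then clear.

servo_tool([
  {"slide": [0,-0.03,0],"delta_rot": [0,0,0],"fingers": 0},
  {"slide": [0,-0.03,0],"delta_rot": [0,0,0],"fingers": 0},
  {"slide": [0,-0.03,0],"delta_rot": [0,0,0],"fingers": 0},
  {"slide": [0,-0.03,0],"delta_rot": [0,0,0],"fingers": 0},
  {"slide": [0,-0.06,0],"delta_rot": [0,0,0],"fingers": 0},
  {"slide": [0,-0.1,0],"delta_rot": [0,0,0],"fingers": 0},
  {"slide": [0,-0.2,0],"delta_rot": [0,0,0],"fingers": 0},
  {"slide": [0,-0.3,0],"delta_rot": [0,0,0],"fingers": 0},
])

```text
time_s: 9.17
ee_pos: [441.2, 34.6, 53.2]
ee_rot: [179.6, -0.1, -2.0]
ft_force: [0.3, -0.3, 0.8]
opening: 0.4
```

servo_tool([
  {"slide": [0,-0.6,0],"delta_rot": [0.05,0,0],"fingers": 0},
  {"slide": [0,-0.3,0.5],"delta_rot": [0.05,0.05,0],"fingers": 0},
  {"slide": [0,0,0.9],"delta_rot": [0,0,0],"fingers": 0},
  {"slide": [0,0,0.9],"delta_rot": [0,0,0],"fingers": 0},
  {"slide": [0,0,0.9],"delta_rot": [0,0,0],"fingers": 0},
  {"slide": [0,0,0.9],"delta_rot": [0,0,0],"fingers": 0},
  {"slide": [0,0,0.5],"delta_rot": [0,0,0],"fingers": 0},
  {"slide": [0,0,0],"delta_rot": [0,0,0],"fingers": 0},
])

```text
time_s: 9.83
ee_pos: [437.1, 5.7, 170.5]
ee_rot: [-179.8, 0.6, -2.3]
ft_force: [-0.1, -0.8, -0.7]
opening: 0.4
```

```bash
python3 - <<'E'
from bench import manip, optics
from h import *
c=optics.read_camera("side"); crop(c["img"],270,300,80,100,6,"d5.png"); s=manip.observe(); print(s["ee_pos"],s["ft_force"])
c=optics.read_camera("scene"); crop(c["img"],330,165,110,85,7,"s5.png")
E
```

```text
[436.67599194   5.73348129 169.36928663] [ 0.11516013  0.36976449 -0.20980496]
```

View pics/d5.png

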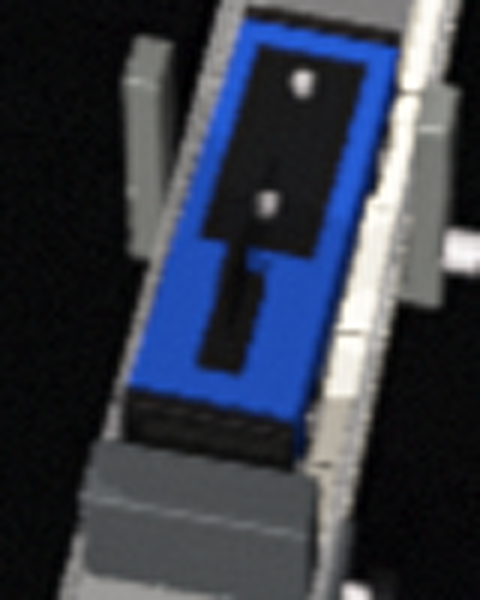

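View pics/s5.png

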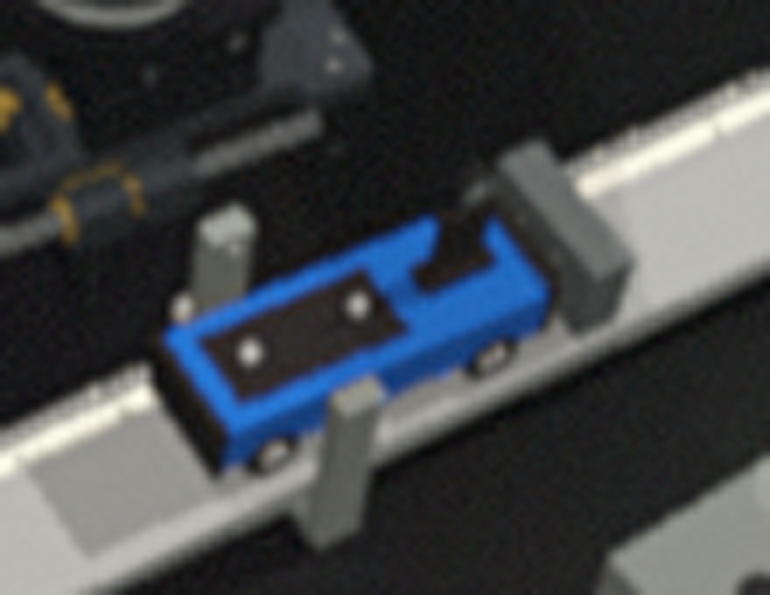

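Both views show the nose against the pad (scene crop (540,290)) and the tail clear of the gripper. The well estimates average about (606.5, 329). Moving above it.

servo_tool([
  {"slide": [0.47,0.88,0],"delta_rot": [0,0,0],"fingers": 0},
  {"slide": [0.47,0.88,0],"delta_rot": [0,0,0],"fingers": 0},
  {"slide": [0.47,0.88,0],"delta_rot": [0,0,0],"fingers": 0},
  {"slide": [0.47,0.88,0],"delta_rot": [0,0,0],"fingers": 0},
  {"slide": [0.47,0.88,0],"delta_rot": [0,0,0],"fingers": 0},
  {"slide": [0.47,0.88,0],"delta_rot": [0,0,0],"fingers": 0},
  {"slide": [0.47,0.88,0],"delta_rot": [0,0,0],"fingers": 0},
  {"slide": [0.47,0.88,0],"delta_rot": [0,0,0],"fingers": 0},
])

```text
time_s: 10.6
ee_pos: [523.7, 183.8, 151.3]
ee_rot: [179.9, 2.2, -2.8]
ft_force: [0.5, -0.6, 0.9]
opening: 0.3
```

servo_tool([
  {"slide": [0.5,0.9,0.1],"delta_rot": [0,-0.2,0.05],"fingers": 0},
  {"slide": [0.5,0.9,0.1],"delta_rot": [0,-0.15,0.05],"fingers": 0},
  {"slide": [0.5,0.9,0.1],"delta_rot": [0,-0.1,0],"fingers": 0},
  {"slide": [0.5,0.9,0.1],"delta_rot": [0,0,0],"fingers": 0},
  {"slide": [0.5,0.8,0.1],"delta_rot": [0,0,0],"fingers": 0},
  {"slide": [0.3,0.5,0],"delta_rot": [0,0,0],"fingers": 0},
  {"slide": [0.15,0.2,0],"delta_rot": [0,0,0],"fingers": 0},
  {"slide": [0,0,0],"delta_rot": [0,0,0],"fingers": 0},
])

```text
time_s: 11.27
ee_pos: [592.6, 317.4, 142.0]
ee_rot: [179.4, 1.0, -1.9]
ft_force: [0.0, -0.4, -0.2]
opening: 1.0
```

servo_tool([
  {"slide": [0.28,0.23,0],"delta_rot": [0.1,-0.15,0],"fingers": 0},
  {"slide": [0.25,0.2,-0.2],"delta_rot": [0,0,0],"fingers": 0},
  {"slide": [0,0,-0.4],"delta_rot": [0,0,0],"fingers": 0},
  {"slide": [0,0,-0.5],"delta_rot": [0,0,0],"fingers": 0},
  {"slide": [0,0,-0.5],"delta_rot": [0,0,0],"fingers": 0},
  {"slide": [0,0,-0.4],"delta_rot": [0,0,0],"fingers": 0},
  {"slide": [0,0,0],"delta_rot": [0,0,0],"fingers": 0},
  {"slide": [0,0,0],"delta_rot": [0,0,0],"fingers": 0},
])

```text
time_s: 11.93
ee_pos: [603.1, 323.6, 80.7]
ee_rot: [179.8, 0.5, -2.1]
ft_force: [0.7, 0.1, 0.3]
opening: 0.3
```

```bash
python3 - <<'E'
from bench import manip, optics
from h import *
s=manip.observe(); print(s["ee_pos"],s["ee_rot"],s["ft_force"])
c=optics.read_camera("side"); crop(c["img"],120,320,150,130,5,"d6.png"); print("side tcp/well",proj(c,s["ee_pos"]),proj(c,(606.5,329,62)))
c=optics.read_camera("scene"); crop(c["img"],400,170,130,130,4.5,"s6.png");print(proj(c,s["ee_pos"]),proj(c,(606.5,329,62)))
E
```

```text
[603.05746545 323.57701889  80.68082115] [179.77448259   0.53323428  -2.08246979] [0.68940075 0.13548909 0.33987046]
side tcp/well (np.float64(197.6), np.float64(399.7)) (np.float64(196.1), np.float64(407.5))
(np.float64(469.7), np.float64(226.3)) (np.float64(470.2), np.float64(230.2))
```

View pics/d6.png

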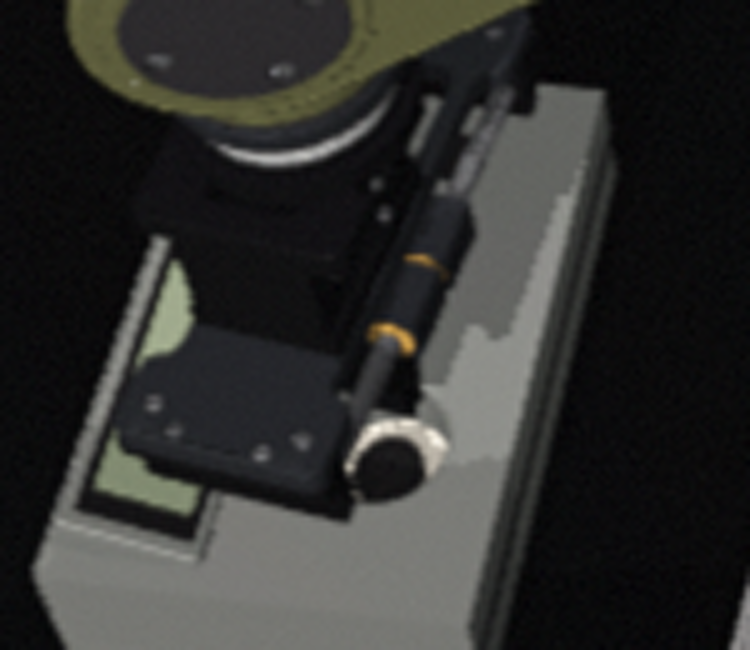

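View pics/s6.png

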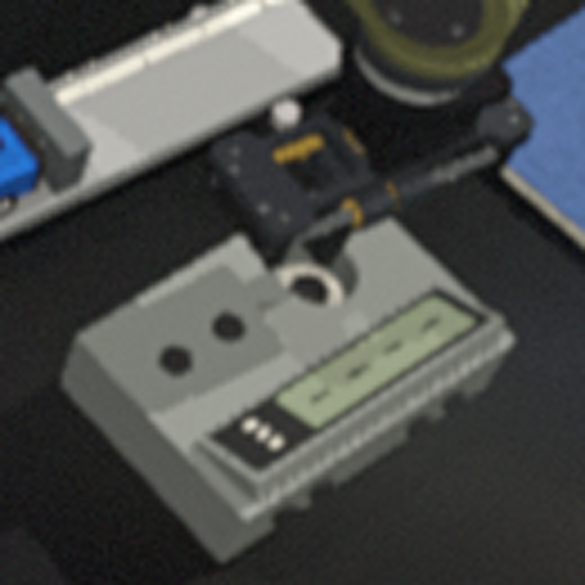

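The tip (scene crop (325,250)) sits above the well mouth, and both raised keys are clear. I'll correct by (+3.5, +5.4) and lower slowly.

servo_tool([
  {"slide": [0.14,0.22,0],"delta_rot": [0.05,-0.08,0],"fingers": 0},
  {"slide": [0.03,0.04,0],"delta_rot": [0,0,0],"fingers": 0},
  {"slide": [0.02,0.02,-0.2],"delta_rot": [0,0,0],"fingers": 0},
  {"slide": [0.02,0.02,-0.2],"delta_rot": [0,0,0],"fingers": 0},
  {"slide": [0,0,-0.2],"delta_rot": [0,0,0],"fingers": 0},
  {"slide": [0,0,-0.2],"delta_rot": [0,0,0],"fingers": 0},
  {"slide": [0,0,-0.1],"delta_rot": [0,0,0],"fingers": 0},
  {"slide": [0,0,0],"delta_rot": [0,0,0],"fingers": 0},
])

```text
time_s: 12.7
ee_pos: [611.1, 333.4, 60.3]
ee_rot: [-179.7, -0.4, -2.0]
ft_force: [-0.3, 0.7, -0.2]
opening: 0.1
```

servo_tool([
  {"slide": [-0.16,-0.16,0],"delta_rot": [-0.03,0.05,0],"fingers": 0},
  {"slide": [0,0,0],"delta_rot": [0,0,0],"fingers": 0},
  {"slide": [0,0,-0.1],"delta_rot": [0,0,0],"fingers": 0},
  {"slide": [0,0,-0.1],"delta_rot": [0,0,0],"fingers": 0},
  {"slide": [0,0,-0.1],"delta_rot": [0,0,0],"fingers": 0},
  {"slide": [0,0,-0.1],"delta_rot": [0,0,0],"fingers": 0},
  {"slide": [0,0,-0.05],"delta_rot": [0,0,0],"fingers": 0},
  {"slide": [0,0,0],"delta_rot": [0,0,0],"fingers": 0},
])

```text
time_s: 13.37
ee_pos: [606.5, 328.6, 47.7]
ee_rot: [-179.9, -0.0, -2.1]
ft_force: [-1.0, 0.3, -0.1]
opening: 0.1
```

```bash
python3 - <<'E'
from bench import manip, optics
from h import *
s=manip.observe(); print(s["ee_pos"],s["ee_rot"],s["ft_force"])
c=optics.read_camera("scene"); crop(c["img"],430,190,80,70,9,"s7.png")
c=optics.read_camera("side"); crop(c["img"],170,380,50,50,10,"d7.png")
E
```

```text
[606.51667276 328.61790948  47.68587362] [-1.79913035e+02 -1.20528941e-02 -2.06479025e+00] [-0.98292683  0.32058595 -0.12239775]
```

View pics/s7.png

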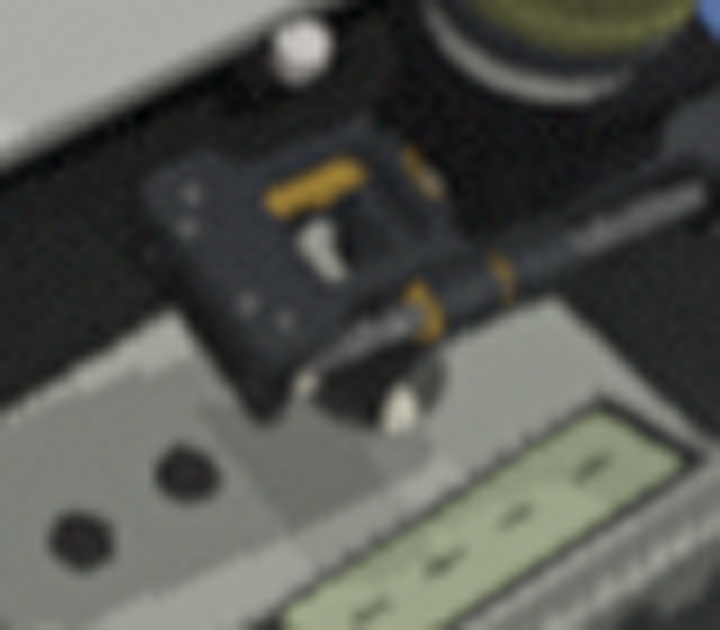

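View pics/d7.png

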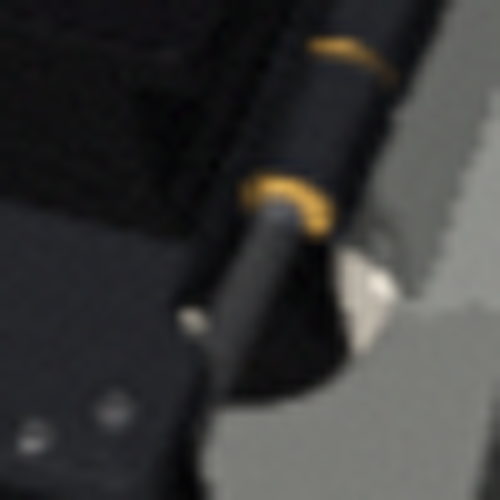

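The fingertip is inside the well (scene crop (370,385)), centred to within a few mm, and no contact force shows. Pressing.

servo_tool([
  {"slide": [0,0,-0.06],"delta_rot": [0,0,0],"fingers": 0},
  {"slide": [0,0,-0.06],"delta_rot": [0,0,0],"fingers": 0},
  {"slide": [0,0,-0.06],"delta_rot": [0,0,0],"fingers": 0},
  {"slide": [0,0,-0.06],"delta_rot": [0,0,0],"fingers": 0},
  {"slide": [0,0,-0.06],"delta_rot": [0,0,0],"fingers": 0},
  {"slide": [0,0,-0.05],"delta_rot": [0,0,0],"fingers": 0},
  {"slide": [0,0,-0.05],"delta_rot": [0,0,0],"fingers": 0},
  {"slide": [0,0,0],"delta_rot": [0,0,0],"fingers": 0},
])

```text
time_s: 14.13
ee_pos: [607.3, 329.1, 39.3]
ee_rot: [-179.9, -0.1, -2.1]
ft_force: [-1.9, -0.6, 2.9]
opening: 0.5
```

servo_tool([
  {"slide": [0,0,-0.05],"delta_rot": [0,0,0],"fingers": 0},
  {"slide": [0,0,-0.05],"delta_rot": [0,0,0],"fingers": 0},
  {"slide": [0,0,-0.05],"delta_rot": [0,0,0],"fingers": 0},
  {"slide": [0,0,-0.05],"delta_rot": [0,0,0],"fingers": 0},
  {"slide": [0,0,-0.05],"delta_rot": [0,0,0],"fingers": 0},
  {"slide": [0,0,-0.05],"delta_rot": [0,0,0],"fingers": 0},
  {"slide": [0,0,0],"delta_rot": [0,0,0],"fingers": 0},
  {"slide": [0,0,0],"delta_rot": [0,0,0],"fingers": 0},
])

```text
time_s: 14.8
ee_pos: [607.4, 329.1, 38.2]
ee_rot: [-179.9, -0.0, -2.0]
ft_force: [-1.8, -0.5, 4.5]
opening: 0.3
```

servo_tool([
  {"slide": [0,0,-0.1],"delta_rot": [0,0,0],"fingers": 0},
  {"slide": [0,0,-0.1],"delta_rot": [0,0,0],"fingers": 0},
  {"slide": [0,0,-0.12],"delta_rot": [0,0,0],"fingers": 0},
  {"slide": [0,0,-0.14],"delta_rot": [0,0,0],"fingers": 0},
  {"slide": [0,0,-0.16],"delta_rot": [0,0,0],"fingers": 0},
  {"slide": [0,0,-0.16],"delta_rot": [0,0,0],"fingers": 0},
  {"slide": [0,0,-0.16],"delta_rot": [0,0,0],"fingers": 0},
  {"slide": [0,0,-0.16],"delta_rot": [0,0,0],"fingers": 0},
])

```text
time_s: 15.47
ee_pos: [607.8, 329.2, 37.0]
ee_rot: [179.7, 0.4, -2.0]
ft_force: [-11.1, -5.9, 21.1]
opening: 0.7
```

At z = 37.0 and 21 N the key is against its stop, 5 mm down. Letting it up and withdrawing.

servo_tool([
  {"slide": [0,0,0.1],"delta_rot": [0,0,0],"fingers": 0},
  {"slide": [0,0,0.2],"delta_rot": [0,0,0],"fingers": 0},
  {"slide": [0,0,0.3],"delta_rot": [0,0,0],"fingers": 0},
  {"slide": [0,0,0.3],"delta_rot": [0,0,0],"fingers": 0},
  {"slide": [0,0,0.3],"delta_rot": [0,0,0],"fingers": 0},
  {"slide": [0,0,0.3],"delta_rot": [0,0,0],"fingers": 0},
  {"slide": [0,0,0.3],"delta_rot": [0,0,0],"fingers": 0},
  {"slide": [0,0,0.3],"delta_rot": [0,0,0],"fingers": 0},
])

```text
time_s: 16.13
ee_pos: [607.0, 328.9, 90.1]
ee_rot: [179.7, 0.5, -2.0]
ft_force: [1.1, 0.9, -0.3]
opening: 0.6
```

servo_tool([
  {"slide": [0,0,0.6],"delta_rot": [0,0,0],"fingers": 0},
  {"slide": [0,0,0.8],"delta_rot": [0,0,0],"fingers": 0},
  {"slide": [0,0,0.8],"delta_rot": [0,0,0],"fingers": 0},
  {"slide": [0,0.3,0.8],"delta_rot": [0,0,0],"fingers": 0},
  {"slide": [0,0.8,0.6],"delta_rot": [0,0,0],"fingers": 0},
  {"slide": [0,0.9,0.3],"delta_rot": [0,0,0],"fingers": 0},
  {"slide": [0,0.5,0],"delta_rot": [0,0,0],"fingers": 0},
  {"slide": [0,0,0],"delta_rot": [0,0,0],"fingers": 0},
])

```text
time_s: 16.8
ee_pos: [607.9, 392.8, 203.1]
ee_rot: [179.9, 0.1, -2.1]
ft_force: [-0.8, -0.4, -0.2]
opening: 0.4
```

```bash
python3 - <<'E'
from bench import manip, optics
from h import *
s=manip.observe(); print(s["ee_pos"],s["ft_force"])
c=optics.read_camera("scene"); cv2.imwrite("pics/s8.png",c["img"]);crop(c["img"],330,165,180,135,4.4,"s8z.png")
c=optics.read_camera("side"); crop(c["img"],270,300,80,100,6,"d8.png")
E
```

```text
[607.92913316 392.81630747 203.09869151] [-0.76850146 -0.37978469 -0.1511251 ]
```

View pics/s8.png

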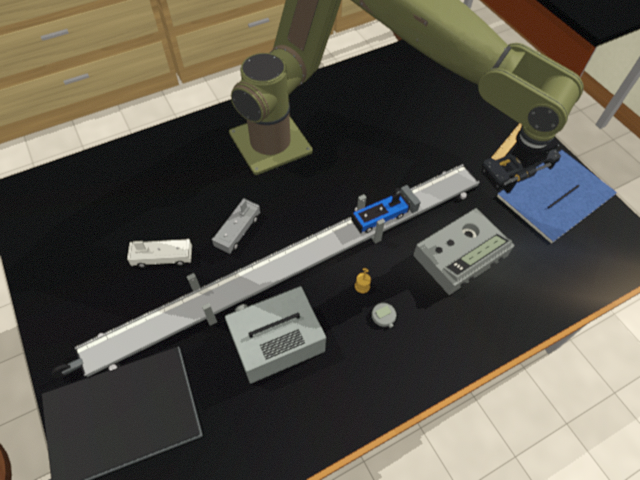

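View pics/s8z.png

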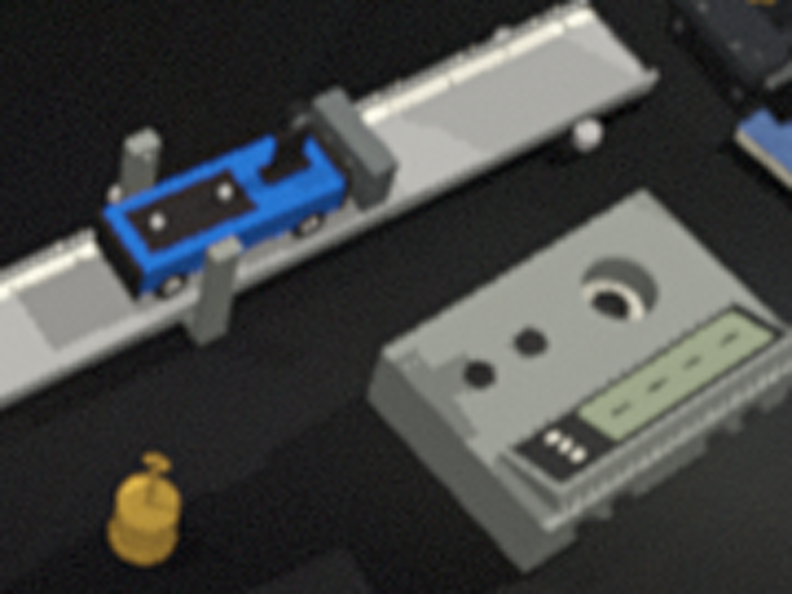

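View pics/d8.png

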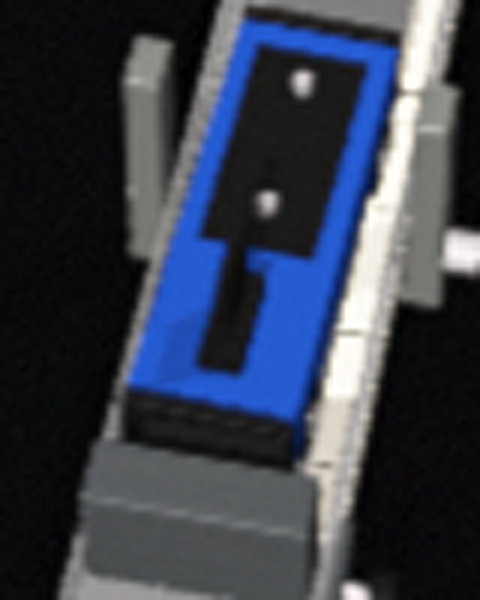

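The trolley hasn't moved since release (side crop nose edge (215,405), same as before). The key is back up, and the masses, stopwatch, supply and look-alikes are all in place. Handing in.

```bash
python3 - <<'E'
from bench import manip
print(manip.sign_off())
E
```

```text
the job is handed in; nothing more can be done
None
```

I pushed the blue trolley along the track to the end stop, then pressed the timer's reset key fully down and released it. I handed the job in at about 17 s of the 51 s allowed.

- **Trolley:** the push ended with the pad compressed, peaking at about 6.9 N and settling at 3.3 N. I backed the finger off slowly. Pictures from both cameras then showed the nose at the pad, and the side view was unchanged from just after release to the end. I did not measure the final gap separately; contact is judged from those forces and pictures.
- **Reset key:** the fingertip went to z = 37.0 mm, the expected bottom of the 5 mm travel. The vertical force there was 21 N, which showed the key was against its stop. It was more than the 4.8 N needed, but well under the 40 N and 120 N limits. There was about 11 N of sideways force at that moment. The tool force was back to about zero once the finger was out of the well. The last view showed nothing wrong with the key, though it is too coarse to measure its height.
- **Everything else:** the raised keys were not touched. The masses, stopwatch, supply and the white and grey look-alike trolleys looked unmoved in the last picture. The arm ended well clear of everything.

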